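# Flip the stock tags so only full beaker trays show the disc

### The job

In the teaching kitchen each tray of beakers has a stand with a hinged flip tag in front of it, on the robot's side. With a fingertip, push over the tags that are wrong, so that only the full trays (all four beakers) show the solid disc, their tags leaning away from the robot towards the tray, while the tag of the tray with beakers missing leans towards the robot and shows the open ring. Do not lift or shift the stands, the trays or anything else.

Things in the scene. Friction and masses are not known exactly. Their poses are not given: they have to be found in the camera images.
- stand_a: loose steel tag stand, 0.6 kg: base 100 (x) x 90 (y) x 10 mm, two 39 mm high cheeks at y = +-39 mm carry the hinge; origin at the centre of its underside, on the mat; +x points away from the robot to its tray, the one about 185 mm ahead along +x and less than 60 mm aside in y. Three alike stands in a row 170 mm apart, in any order
- hinge_a (a point): middle of the hinge axis (along y) of tag_a, 32 mm above the underside of stand_a; axes as the stand's. The tag is a stiff white plate 64 wide x 60 high x 4 mm, 50 g, hinged at its lower edge: leaning, its free edge is 31 mm from the hinge horizontally and 83 mm above the stand's underside; upright, 92 mm above it
- tag_a (a joint): tag angle: 0 = leans 0.55 rad towards the robot, ring side (dark open ring) up; 0.55 = upright; 1.1 = leans away, towards the tray, disc side (dark solid disc) up. Swings freely, falls by its weight to a stop, 0 or 1.1, from either side of upright. A fingertip moved level into it, 64 mm above the stand's underside, until just past the hinge tips it with under 1 N; farther, it shoves the stand
- stand_b: loose steel tag stand, 0.6 kg: base 100 (x) x 90 (y) x 10 mm, two 39 mm high cheeks at y = +-39 mm carry the hinge; origin at the centre of its underside, on the mat; +x points away from the robot to its tray, the one about 185 mm ahead along +x and less than 60 mm aside in y. Three alike stands in a row 170 mm apart, in any order
- hinge_b (a point): middle of the hinge axis (along y) of tag_b, 32 mm above the underside of stand_b; axes as the stand's. The tag is a stiff white plate 64 wide x 60 high x 4 mm, 50 g, hinged at its lower edge: leaning, its free edge is 31 mm from the hinge horizontally and 83 mm above the stand's underside; upright, 92 mm above it
- tag_b (a joint): tag angle: 0 = leans 0.55 rad towards the robot, ring side (dark open ring) up; 0.55 = upright; 1.1 = leans away, towards the tray, disc side (dark solid disc) up. Swings freely, falls by its weight to a stop, 0 or 1.1, from either side of upright. A fingertip moved level into it, 64 mm above the stand's underside, until just past the hinge tips it with under 1 N; farther, it shoves the stand
- stand_c: loose steel tag stand, 0.6 kg: base 100 (x) x 90 (y) x 10 mm, two 39 mm high cheeks at y = +-39 mm carry the hinge; origin at the centre of its underside, on the mat; +x points away from the robot to its tray, the one about 185 mm ahead along +x and less than 60 mm aside in y. Three alike stands in a row 170 mm apart, in any order
- hinge_c (a point): middle of the hinge axis (along y) of tag_c, 32 mm above the underside of stand_c; axes as the stand's. The tag is a stiff white plate 64 wide x 60 high x 4 mm, 50 g, hinged at its lower edge: leaning, its free edge is 31 mm from the hinge horizontally and 83 mm above the stand's underside; upright, 92 mm above it
- tag_c (a joint): tag angle: 0 = leans 0.55 rad towards the robot, ring side (dark open ring) up; 0.55 = upright; 1.1 = leans away, towards the tray, disc side (dark solid disc) up. Swings freely, falls by its weight to a stop, 0 or 1.1, from either side of upright. A fingertip moved level into it, 64 mm above the stand's underside, until just past the hinge tips it with under 1 N; farther, it shoves the stand
- tray_full_1: loose grey open tray 130 x 130 mm, 30 mm high, 1.2 kg, on the mat behind (beyond, from the robot) one of the stands; origin at the centre of its underside, its front face 65 mm nearer the robot. Full: all four places hold a white beaker (52 mm wide, tops 70 mm above the tray's underside). Which tray is behind which stand changes
- tray_full_2: loose grey open tray 130 x 130 mm, 30 mm high, 1.2 kg, on the mat behind (beyond, from the robot) one of the stands; origin at the centre of its underside, its front face 65 mm nearer the robot. Full: all four places hold a white beaker (52 mm wide, tops 70 mm above the tray's underside). Which tray is behind which stand changes
- tray_part: loose grey open tray 130 x 130 mm, 30 mm high, 1.2 kg, on the mat behind (beyond, from the robot) one of the stands; origin at the centre of its underside, its front face 65 mm nearer the robot. Not full: only two of its four places hold a white beaker, on a diagonal (52 mm wide, tops 70 mm above the tray's underside). Which tray is behind which stand changes
- mat: brown cork mat fixed on the table, 370 (x) x 560 (y) x 6 mm, under stands and trays; origin on the table top under the middle of the row of stands, x along the direction from stands to trays
- jar_mid (a point): bystander: amber jar, 56 mm across, 75 mm high, loose beside the mat; point half-way up its axis
- mug_mid (a point): bystander: blue mug, 76 mm across, 85 mm high, loose beside the mat; point half-way up its axis
- spoon_grip (a point): bystander: wooden spoon lying beside the mat; point in the middle of its handle

How it is judged:
By the outcome, as a careful person would: the job done as asked, in the order asked, and still so for the second after the job is handed in, with the robot touching nothing.
It also fails if it takes over 48 s, if anything falls off the work surface, if the arm or the gripper's body presses on something with over 40 N, if the wrist force passes 120 N, or if a joint passes its speed limit or range.

### The arm

A 7-joint arm with a two-finger parallel gripper is mounted at the origin on the work surface. World frame = base frame: x ahead of the robot, y to its left, z up, the work surface at z = 0. Lengths are in mm, angles in rad, forces in N, time in s.
With the tool pointing down it reaches from about 425 to 1025 mm from the base axis. Payload 9.4 kg.
Tool frame: the origin (TCP) lies on the centre line of the jaws, within the pads' length; the fingertips stand 22 mm ahead of it and the grasp point (between the pads) lies 3 mm ahead of it (robot.tip_reach is the distance from the TCP to the fingertips, in mm); z points along the fingers, x is the direction in which the jaws open and shut, and the axes are right-handed (so a half turn about z gives the same grasp; the last joint's range is limited). The gripper opens to 93 mm and grips with 3 to 60 N. Pads are 15 mm wide; open, the fingers measure 128 mm over their backs; the gripper's body (75 mm by 188 mm) begins 65 mm behind the grasp point.
Start: joints at [-1.381, 0.599, -0.003, 1.599, 0.002, 0.943, -0.08], TCP at [191.147, 699.348, 240.618] pointing down, gripper open.
Joint ranges: [-2.57, 2.57], [-0.35, 1.97], [-1.29, 1.29], [0.11, 2.56], [-1.05, 4.19], [0.11, 1.86], [-2.63, 2.63]. Speed limits (rad/s): [2.22, 2.22, 3.01, 3.01, 3.14, 3.14, 3.14].

### API

Orientations are given as a unit quaternion [w, x, y, z].
In Python, from bench import robot, optics gives the robot as it stands.
- The arm moves only by the tool drive_tool, never from a script. Its argument "steps" is a list of rows, each a list of 7 numbers: the shift along the tool's x, y, z in cm, then the turn, a rotation vector about the tool's x, y, z in rad, then the finger opening in cm, from 0 to 9.3. In form: [[x, y, z, ax, ay, az, claw], ...]. A call has 1 to 20 rows; each row is the pose to reach, as a shift and turn from the pose commanded when the call began, along the tool's axes at that moment; what a row does not reach only later rows make up. A row lasts 1/8 s, in which the tool goes at most 62.5 mm and 10.7 degrees, less where a joint would pass 70% of its speed; a pose out of reach is approached as far as the arm can. A call with a gripper value outside its range is refused whole. The fingers move at their own pace and stop on an object; "squeeze" is the grip in N (left out, the last holds). Time passes only in rows, so rows that repeat a pose let the fingers close. It gives the time, the measured TCP pose, the force and the opening at its end, in the units of the state.
- robot.get_state(): the state, without advancing time (a new reading comes with each control period).
- optics.snapshot(name): name is "scene" or "top" or "wrist"; returns (picture, depth): 384x512x3 uint8, red, green, blue; 384x512 float32, mm along the optical axis (not along the pixel's ray), 0 where there is no reading.
- optics.camera_model(name): a dict with "camera_matrix" (3x3 intrinsics, pixels), "k1" (the pictures are not rectified: a ray, as slopes to the right and down, at radius r is drawn at 1 + k1 r^2 times it, then the intrinsics apply), "eye" and "attitude" of the camera in the world; the wrist camera has in their place "hand_eye" (4x4, takes a point from camera to tool coordinates, whose origin is the TCP and whose axes are the tool frame's). Camera axes: x right, y up, looking along -z (the intrinsics and any distortion apply to the point x, -y, -z); pixel columns grow to the right and rows downward; lengths in mm; the calibration is good to about 2 mm. A picture is of the moment at which its call begins: read the wrist's pose just before it. camera_model takes no time and is no camera call.
- robot.close_job(): hands the job in, once; it reports no verdict.
The state is a dict: "t": time; "qpos": joint angles; "dq": joint speeds; "effort": joint torques, N m; "tool_pos": TCP position; "ee_rot": TCP orientation; "wrist_force": force on the tool from outside, world axes, zero at the start; "moment": the same for the moment, N m; "finger_gap": finger opening in mm.
Only numpy, scipy, OpenCV 4.12 (cv2) and the standard library are available. Lean on these libraries where they do the work, as an engineer would, in place of code of your own. Each camera call takes 0.05 s, during which the arm holds its last target.

## Working session

There is one attempt and no reset: what is moved stays moved. The work goes in short steps, Python scripts to look and compute and a tool call to move; the robot and the scene stay as the last step left them, time stands still between calls to the robot, and variables do not carry over. Pictures are saved under pics/ and viewed, and the job is handed in when it is done.

Besides the shell and the picture viewer there is one more tool, called after "Request:" as name([rows], argument=value, ...), one row to a line, values as JSON. drive_tool: Moves the arm, as the interface text tells. Its arguments: {"type":"object","properties":{"steps":{"type":"array","items":{"type":"array","items":{"type":"number"}}},"squeeze":{"type":"number"}},"required":["steps"]}

```bash
mkdir -p pics; ls
python3 - <<'E'
from bench import robot, optics
import cv2, numpy as np
print(robot.get_state())
for n in ("scene","top"):
    m=optics.camera_model(n); print(n,m)
    p,d=optics.snapshot(n)
    cv2.imwrite(f"pics/{n}0.png",p[:,:,::-1]); np.savez(f"pics/{n}0.npz",p=p,d=d)
print(optics.camera_model("wrist"))
E
```

```text
pics
{'t': 0.0, 'qpos': array([-1.38071369,  0.60012403, -0.00250483,  1.60012428,  0.00178422,
        0.94291611, -0.07979285]), 'dq': array([-0.00062481, -0.0007322 , -0.00039798, -0.00038677,  0.00092018,
       -0.00047564, -0.00027968]), 'effort': array([ 6.36854329e-04, -7.65073371e+01,  1.49685401e+00, -2.52359354e+01,
       -5.24935685e-02,  1.64310203e-02,  1.41605542e-04]), 'tool_pos': array([191.04435803, 698.90063827, 239.76329372]), 'ee_rot': array([ 5.34709887e-04,  7.94859956e-01,  6.06792415e-01, -5.74600509e-04]), 'wrist_force': array([0.13165361, 0.05817167, 0.12164329]), 'moment': array([0.00254762, 0.00522475, 0.00345976]), 'finger_gap': 93.11850397407608}
scene {'camera_matrix': array([[403.44370594,   0.        , 254.99761822],
       [  0.        , 403.44370594, 190.70732415],
       [  0.        ,   0.        ,   1.        ]]), 'k1': 0.017391885888077545, 'eye': array([990.73005039, 556.92673974, 876.25838061]), 'attitude': array([0.2710771 , 0.08465546, 0.31574445, 0.90534861])}
top {'camera_matrix': array([[353.30175281,   0.        , 254.85990562],
       [  0.        , 353.30175281, 191.72973161],
       [  0.        ,   0.        ,   1.        ]]), 'k1': -0.082767387131702, 'eye': array([ 452.06283885,   25.09295726, 1036.89439204]), 'attitude': array([-0.70344734, -0.06370366,  0.07439179,  0.70396701])}
{'camera_matrix': array([[300.46784247,   0.        , 257.03937531],
       [  0.        , 300.46784247, 186.90441701],
       [  0.        ,   0.        ,   1.        ]]), 'k1': -0.08187315363370815, 'hand_eye': array([[ 9.99999839e-01, -4.58777352e-04, -3.35004540e-04,
         2.17553940e-01],
       [-5.29823734e-04, -9.65959443e-01, -2.58693012e-01,
        -7.17618260e+01],
       [-2.04918303e-04,  2.58693148e-01, -9.65959530e-01,
        -1.43576695e+02],
       [ 0.00000000e+00,  0.00000000e+00,  0.00000000e+00,
         1.00000000e+00]])}
```

View pics/scene0.png

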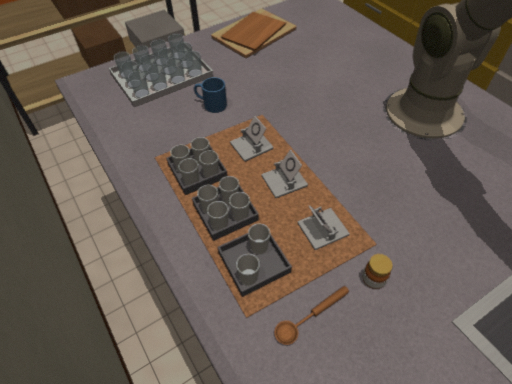

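View pics/top0.png

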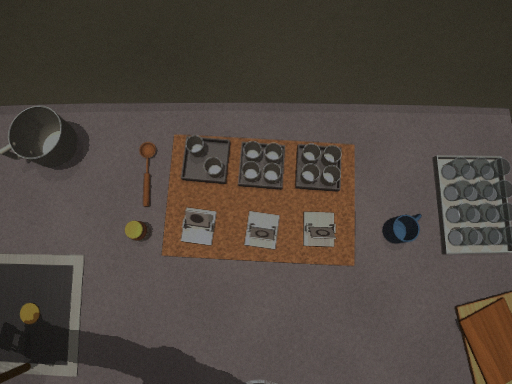

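```bash
cat > h.py <<'E'
from bench import robot, optics
import cv2, numpy as np
from scipy.spatial.transform import Rotation as R
def Rq(q): return R.from_quat([q[1],q[2],q[3],q[0]]).as_matrix()
def undist(m,uv):
    uv=np.atleast_2d(np.asarray(uv,float));K=m["camera_matrix"]
    s=np.c_[(uv[:,0]-K[0,2])/K[0,0],(uv[:,1]-K[1,2])/K[1,1]]
    x=s.copy()
    for _ in range(20): x=s/(1+m["k1"]*(x**2).sum(1,keepdims=True))
    return x
def pose(m,st=None):
    if "eye" in m: return Rq(m["attitude"]),np.array(m["eye"])
    H=m["hand_eye"];Rt=Rq(st["ee_rot"])
    return Rt@H[:3,:3], Rt@H[:3,3]+st["tool_pos"]
def rays(m,uv,st=None):
    x=undist(m,uv);d=np.c_[x[:,0],-x[:,1],-np.ones(len(x))]
    Rm,e=pose(m,st);return e,d@Rm.T
def at_z(m,uv,z,st=None):
    e,d=rays(m,uv,st);return e+d*((z-e[2])/d[:,2])[:,None]
def at_depth(m,uv,dep,st=None):
    e,d=rays(m,uv,st);return e+d*np.asarray(dep)[:,None]
def proj(m,P,st=None):
    Rm,e=pose(m,st);c=(np.atleast_2d(P)-e)@Rm
    s=np.c_[c[:,0]/-c[:,2],-c[:,1]/-c[:,2]];s=s*(1+m["k1"]*(s**2).sum(1,keepdims=True))
    K=m["camera_matrix"];return np.c_[s[:,0]*K[0,0]+K[0,2],s[:,1]*K[1,1]+K[1,2]]
def cloud(m,d,st=None):
    v,u=np.mgrid[0:d.shape[0],0:d.shape[1]]
    return at_depth(m,np.c_[u.ravel(),v.ravel()],d.ravel(),st).reshape(d.shape+(3,))
E
python3 - <<'E'
from h import *
p=np.load("pics/top0.npz")["p"][:,:,::-1]
cv2.imwrite("pics/topz.png",cv2.resize(p[125:270,160:360],None,fx=4,fy=4,interpolation=cv2.INTER_CUBIC))
s=np.load("pics/scene0.npz")["p"][:,:,::-1]
cv2.imwrite("pics/scenez.png",cv2.resize(s[105:265,210:370],None,fx=3.7,fy=3.7,interpolation=cv2.INTER_CUBIC))
m=optics.camera_model("top")
# mat corners
print(at_z(m,[[173,135],[355,146],[354,263],[164,261]],6))
print(at_z(m,[[182,243],[213,244],[216,209],[186,209]],16))
E
```

```text
[[ 834.42727664  261.19178308    6.        ]
 [ 800.76256105 -300.87472003    6.        ]
 [ 445.80391578 -277.93603199    6.        ]
 [ 452.95836129  271.11019127    6.        ]]
[[504.20132338 218.81021521  16.        ]
 [501.57388387 129.66073779  16.        ]
 [602.92319354 122.82082308  16.        ]
 [602.81256232 210.49730282  16.        ]]
```

View pics/topz.png

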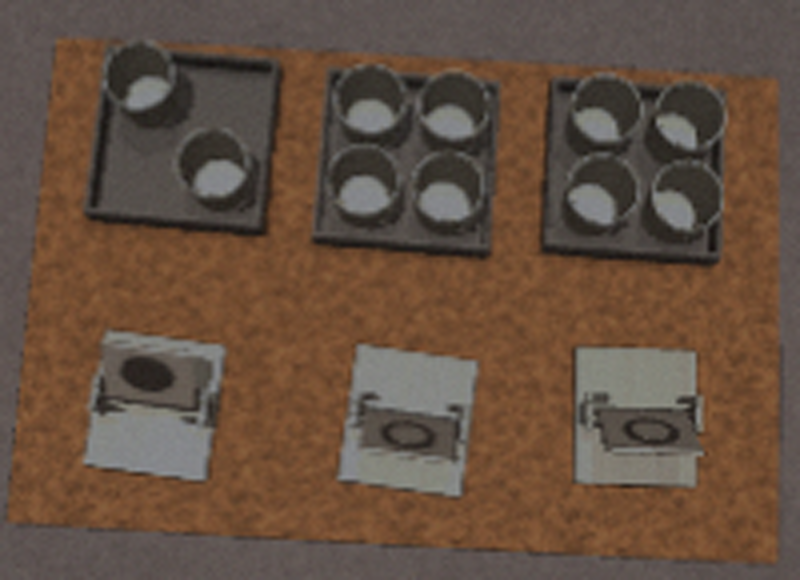

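View pics/scenez.png

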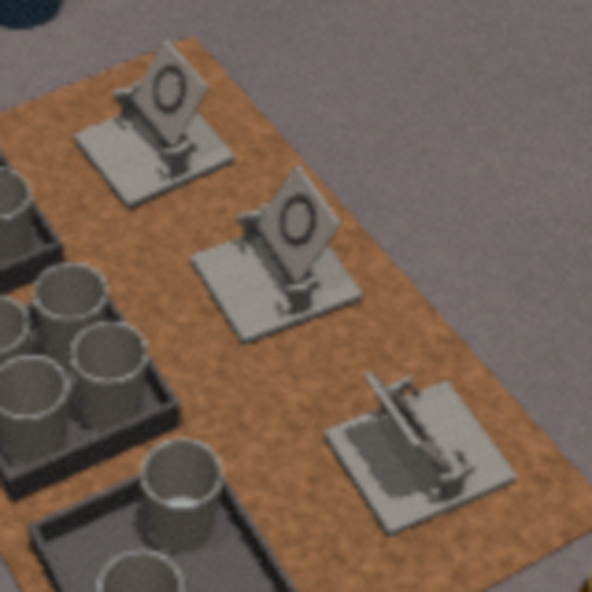

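```bash
cat > fit.py <<'E'
from h import *
from scipy.optimize import least_squares
mt,ms=optics.camera_model("top"),optics.camera_model("scene")
T=lambda L:(np.array(L)+.5)/4-.5+[160,125]
S=lambda L:(np.array(L)+.5)/3.7-.5+[210,105]
TL,TR,BR,BL=[50,45],[50,-45],[-50,-45],[-50,45]
D={"left":(T([(103,332),(224,345),(207,480),(85,464)]),[TL,TR,BR,BL],S([(324,436),(390,533),(515,478),(447,381)]),[TR,TL,BL,BR]),
"mid":(T([(357,345),(478,362),(461,495),(338,481)]),[TL,TR,BR,BL],S([(191,259),(248,340),(362,295)]),[TR,TL,BL]),
"right":(T([(574,348),(696,351),(695,486),(575,485)]),[TL,TR,BR,BL],S([(75,141),(133,207),(234,157)]),[TR,TL,BL])}
def pts(p,c,z):
    c=np.array(c,float);a=p[2];return np.c_[p[0]+c[:,0]*np.cos(a)-c[:,1]*np.sin(a),p[1]+c[:,0]*np.sin(a)+c[:,1]*np.cos(a),np.full(len(c),z)]
if __name__=="__main__":
  for n,(t,tc,s,sc) in D.items():
    ft=lambda p:(proj(mt,pts(p,tc,p[3]))-t).ravel()
    fs=lambda p:(proj(ms,pts(p,sc,p[3]))-s).ravel()
    x0=[550,0,0,16]
    for nm,f in (("top z16",lambda p:np.r_[ft(p),p[3]-16]),("scene z16",lambda p:np.r_[fs(p),p[3]-16]),("both",lambda p:np.r_[ft(p),fs(p)])):
        r=least_squares(f,x0);print(n,nm,r.x.round(3),"rms",np.sqrt(np.mean(r.fun**2)).round(2))
  # depth check of hinge/tag regions
  for n,m in (("top",mt),("scene",ms)):
    d=np.load(f"pics/{n}0.npz")["d"];np.save(f"pics/{n}_cloud.npy",cloud(m,d))
  C=np.load("pics/top_cloud.npy")
  print("mat z",np.median(C[215:240,222:240,2]))
E
python3 fit.py
```

```text
left top z16 [ 5.53808e+02  1.73216e+02 -1.10000e-01  1.59570e+01] rms 0.37
left scene z16 [ 5.58090e+02  1.76023e+02 -1.28000e-01  1.59320e+01] rms 0.5
left both [ 5.54700e+02  1.73612e+02 -1.19000e-01  9.42300e+00] rms 0.43
mid top z16 [ 5.4266e+02 -1.0350e+01 -1.3400e-01  1.5965e+01] rms 0.31
mid scene z16 [ 5.45765e+02 -7.46000e+00 -1.18000e-01  1.59490e+01] rms 0.51
mid both [ 5.43041e+02 -1.06520e+01 -1.28000e-01  1.02750e+01] rms 0.38
right top z16 [ 5.44570e+02 -1.75024e+02 -2.80000e-02  1.59710e+01] rms 0.3
right scene z16 [ 5.49705e+02 -1.70649e+02  4.00000e-03  1.59490e+01] rms 0.48
right both [ 5.45326e+02 -1.76835e+02 -1.90000e-02  7.52900e+00] rms 0.38
mat z 6.258360912336684
```

```bash
cat >> h.py <<'E'
def goal(x,y,z,yaw,st=None,cmd=None):
    "tool-frame shift in cm and rotvec for tool pointing down, tool y along world angle yaw"
    st=st or robot.get_state()
    Rc=Rq(st["ee_rot"]);p=st["tool_pos"] if cmd is None else np.array(cmd)
    ty=np.array([np.cos(yaw),np.sin(yaw),0]);tz=np.array([0,0,-1.]);tx=np.cross(ty,tz)
    Rg=np.c_[tx,ty,tz]
    return ((Rc.T@(np.array([x,y,z])-p))/10).round(2), R.from_matrix(Rc.T@Rg).as_rotvec().round(3)
E
python3 -c "
from h import *
print(goal(540,173,240,-.115))"
```

```text
(array([-41.54,  47.52,   0.05]), array([ 0.   ,  0.001, -0.152]))
```

Request:
drive_tool([
  [-41.5,47.5,0,0,0,-0.152,0],
  [-41.5,47.5,0,0,0,-0.152,0],
  [-41.5,47.5,0,0,0,-0.152,0],
  [-41.5,47.5,0,0,0,-0.152,0],
  [-41.5,47.5,0,0,0,-0.152,0],
  [-41.5,47.5,0,0,0,-0.152,0],
  [-41.5,47.5,0,0,0,-0.152,0],
  [-41.5,47.5,0,0,0,-0.152,0],
  [-41.5,47.5,0,0,0,-0.152,0],
  [-41.5,47.5,0,0,0,-0.152,0],
  [-41.5,47.5,0,0,0,-0.152,0],
  [-41.5,47.5,0,0,0,-0.152,0],
  [-41.5,47.5,0,0,0,-0.152,0],
  [-41.5,47.5,0,0,0,-0.152,0],
])

```text
t: 1.85
tool_pos: [539.2, 175.4, 240.6]
ee_rot: [-0.0, 0.746, 0.666, 0.0]
wrist_force: [0.4, 1.1, 0.3]
finger_gap: 0.2
```

```bash
cat > wl.py <<'E'
import sys
from h import *
st=robot.get_state();p,d=optics.snapshot("wrist");n=sys.argv[1]
np.savez(f"pics/{n}.npz",p=p,d=d,tool_pos=st["tool_pos"],ee_rot=st["ee_rot"])
cv2.imwrite(f"pics/{n}.png",cv2.resize(p[:,:,::-1],None,fx=1.5,fy=1.5,interpolation=cv2.INTER_CUBIC))
print(st["t"],st["tool_pos"].round(1),st["ee_rot"].round(4),st["wrist_force"].round(2),st["finger_gap"])
E
python3 wl.py w1
```

```text
1.85 [539.2 175.4 240.6] [-2.000e-04  7.456e-01  6.664e-01  0.000e+00] [0.4  1.11 0.27] 0.19389098059134208
```

View pics/w1.png

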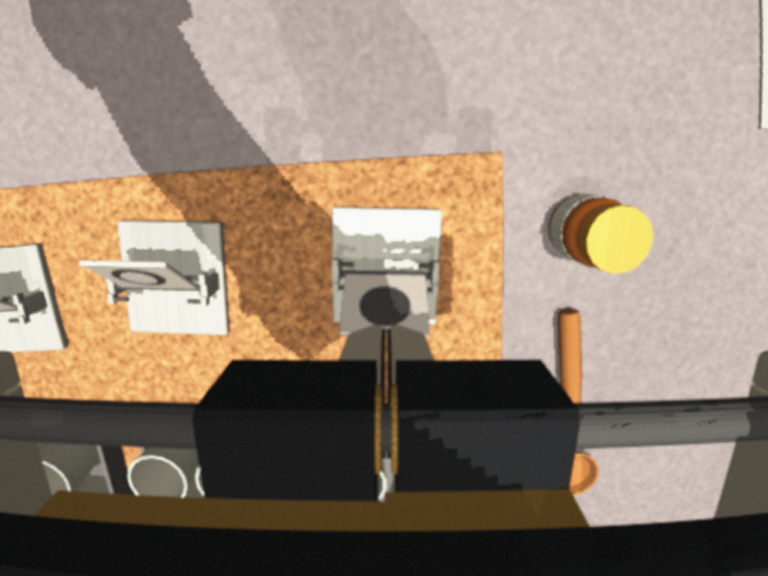

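Run:
```python
from h import *
f=np.load("pics/w1.npz");p=f["p"][:,:,::-1]
cv2.imwrite("pics/w1z.png",cv2.resize(p[130:240,60:310],None,fx=3.2,fy=3.2,interpolation=cv2.INTER_CUBIC))
m=optics.camera_model("wrist")
C=cloud(m,f["d"],f)
np.save("pics/w1c.npy",C)
for u,v in ((256,145),(256,207),(255,220),(240,150),(200,150),(115,160)): print(u,v,C[v,u].round(1))
```

```text
256 145 [513.1 177.4  14.9]
256 207 [573.2 170.8  72.8]
255 220 [530.7 175.5 221.6]
240 150 [517.  157.1  14.7]
200 150 [512.4 106.1   6.1]
115 160 [510.9  -1.4  16.3]
```

View pics/w1z.png

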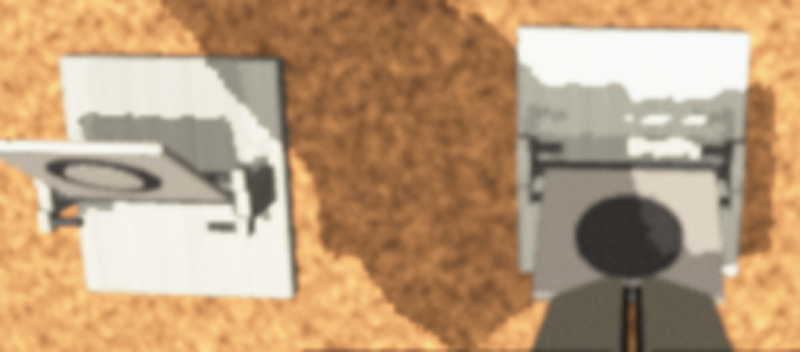

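Run:
```python
from h import *
from fit import pts
from scipy.optimize import least_squares
f=np.load("pics/w1.npz");m=optics.camera_model("wrist")
W=lambda L:(np.array(L)+.5)/3.2-.5+[60,130]
TL,TR,BR,BL=[50,45],[50,-45],[-50,-45],[-50,45]
for n,L,c in (("left",[(517,28),(749,34),(737,275),(523,272)],[BR,BL,TL,TR]),("mid",[(60,57),(283,60),(297,298),(90,291)],[BR,BL,TL,TR])):
    r=least_squares(lambda p:np.r_[(proj(m,pts(p,c,p[3]),f)-W(L)).ravel(),.2*(p[3]-16)],[550,0,0,16]);print(n,r.x.round(3),np.abs(r.fun).max().round(2))
    C=np.load("pics/w1c.npy");x,y,a=r.x[:3]
    P=C.reshape(-1,3)-[x,y,0];P=np.c_[P[:,0]*np.cos(a)+P[:,1]*np.sin(a),-P[:,0]*np.sin(a)+P[:,1]*np.cos(a),P[:,2]]
    k=(abs(P[:,0])<60)&(abs(P[:,1])<28)&(P[:,2]>45)&(P[:,2]<92);Q=P[k]
    fx=np.polyfit(Q[:,2]-38,Q[:,0],1);print("tag x at hinge height, slope",fx.round(3),"y range",Q[:,1].min(),Q[:,1].max(),"max z",Q[:,2].max(),k.sum())
C=np.load("pics/w1c.npy")
# tip of finger
k=(C[...,2]>200)&(C[...,2]<235);Q=C[k];print(Q.min(0),Q.max(0))
```

```text
left [ 5.56145e+02  1.73846e+02 -1.28000e-01  1.10100e+01] 1.0
tag x at hinge height, slope [ 0.622 -4.402] y range -27.971928322242203 27.959655801755975 max z 89.94547714137002 1645
mid [ 5.44757e+02 -8.70500e+00 -1.39000e-01  1.44110e+01] 0.47
tag x at hinge height, slope [-0.649  3.297] y range -27.938102949641813 27.92397335531097 max z 90.7262286787938 775
[527.84642171 162.18507172 217.59708473] [532.13811037 191.19231608 234.94702408]
```

```bash
python3 -c "
from h import *
s=robot.get_state();print(s['tool_pos'].round(1))
print(goal(616,166,240,-.12),goal(616,166,92,-.12))"
```

```text
[539.3 175.2 240.7]
(array([-0.05,  7.72,  0.07]), array([-0.   , -0.   ,  0.008])) (array([-0.06,  7.72, 14.87]), array([-0.   , -0.   ,  0.008]))
```

Request:
drive_tool([
  [-0.05,4,0,0,0,0.008,0],
  [-0.05,7.7,0,0,0,0.008,0],
  [-0.05,7.7,0,0,0,0.008,0],
  [-0.05,7.7,5,0,0,0.008,0],
  [-0.05,7.7,10,0,0,0.008,0],
  [-0.05,7.7,13,0,0,0.008,0],
  [-0.05,7.7,14.8,0,0,0.008,0],
  [-0.05,7.7,14.8,0,0,0.008,0],
  [-0.05,7.7,14.8,0,0,0.008,0],
])

```text
t: 3.02
tool_pos: [616.9, 164.9, 93.9]
ee_rot: [0.0, 0.749, 0.662, 0.001]
wrist_force: [0.5, -0.4, 0.1]
finger_gap: 0.8
```

```bash
python3 wl.py w2; python3 -c "
from h import *
print(goal(556.6,173.4,92,-.12))
p,d=optics.snapshot('top');cv2.imwrite('pics/top2.png',cv2.resize(p[125:270,160:360,::-1],None,fx=4,fy=4,interpolation=cv2.INTER_CUBIC))"
```

```text
3.025 [616.9 164.9  93.9] [3.000e-04 7.491e-01 6.625e-01 8.000e-04] [ 0.47 -0.43  0.07] 0.7539495509310333
(array([ 0.11, -6.11,  0.2 ]), array([ 0.002, -0.001, -0.003]))
```

View pics/w2.png

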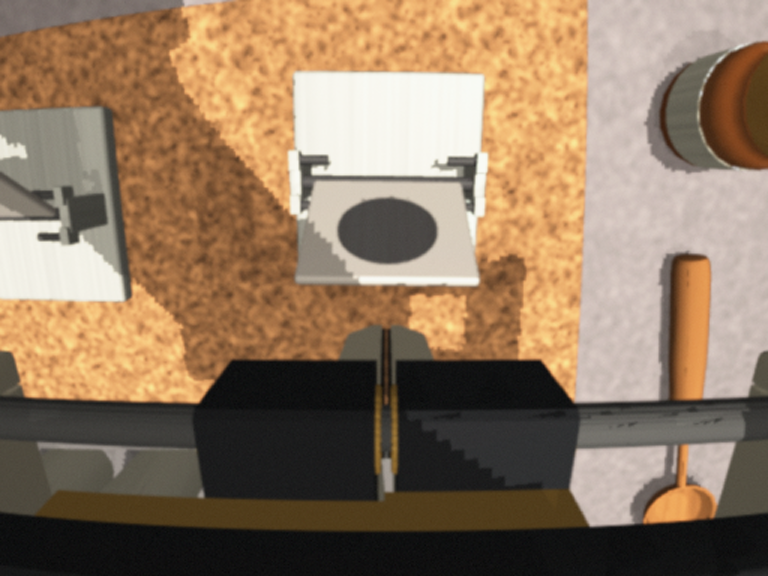

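View pics/top2.png

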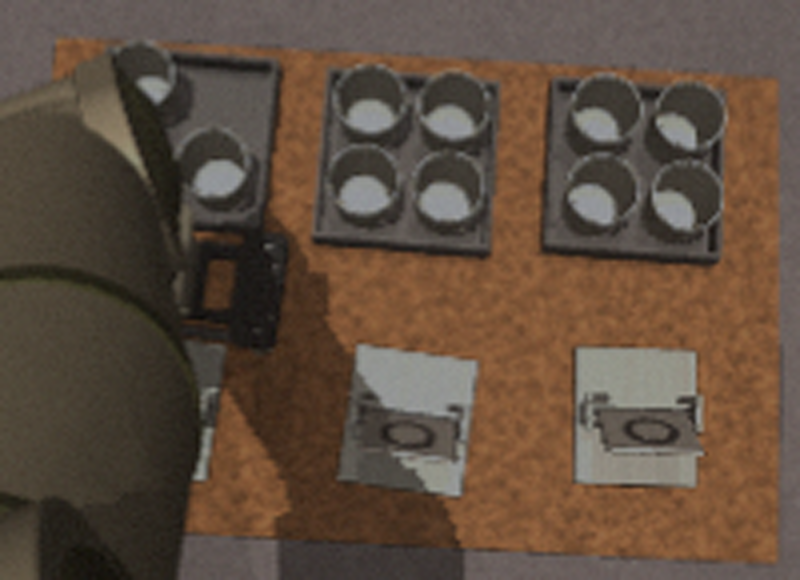

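Run:
```python
from h import *
f=np.load("pics/w2.npz");m=optics.camera_model("wrist");C=cloud(m,f["d"],f)
x,y,a=554.6,173.6,-.12
P=C.reshape(-1,3)-[x,y,0];P=np.c_[P[:,0]*np.cos(a)+P[:,1]*np.sin(a),-P[:,0]*np.sin(a)+P[:,1]*np.cos(a),P[:,2]]
k=(abs(P[:,0])<50)&(abs(P[:,1])<26)&(P[:,2]>45)&(P[:,2]<92);Q=P[k]
fx=np.polyfit(Q[:,2]-38,Q[:,0],1);print(fx.round(3),Q[:,2].max(),Q[:,0].max())
e=at_z(m,(np.array([(293,73),(484,72)])+.5)/1.5-.5,16,f);print(e.round(1),"edge mid + 50:",e.mean(0)+50*np.array([np.cos(a),np.sin(a),0]))
k=(P[:,2]>70)&(P[:,2]<90)&(P[:,0]>40)&(abs(P[:,1])<25)&(P[:,0]<80);print(np.percentile(P[k],[1,50,99],axis=0).round(1))
```

```text
[ 0.629 -2.626] 91.12436835908494 32.773039190470605
[[501.1 136.4  16. ]
 [511.3 223.9  16. ]] edge mid + 50: [555.81651366 174.13338582  16.        ]
[[ 52.8 -14.7  71.3]
 [ 53.4  -0.9  82.7]
 [ 55.2  13.   89.9]]
```

Request:
drive_tool([
  [0.1,-1.0,0.1,0,0,0,0],
  [0.1,-2.0,0.1,0,0,0,0],
  [0.1,-2.7,0.1,0,0,0,0],
  [0.1,-3.4,0.1,0,0,0,0],
  [0.1,-4.1,0.1,0,0,0,0],
  [0.1,-4.7,0.1,0,0,0,0],
  [0.1,-5.2,0.1,0,0,0,0],
  [0.1,-5.6,0.1,0,0,0,0],
  [0.1,-5.9,0.1,0,0,0,0],
  [0.1,-5.9,0.1,0,0,0,0],
])

```text
t: 4.38
tool_pos: [557.8, 172.8, 91.6]
ee_rot: [-0.0, 0.749, 0.662, -0.0]
wrist_force: [0.2, -0.3, 1.0]
finger_gap: 0.3
```

```bash
python3 wl.py w3
```

```text
4.375 [557.8 172.8  91.6] [-0.      0.7491  0.6624 -0.    ] [ 0.15 -0.32  0.99] 0.27066661138302867
```

View pics/w3.png

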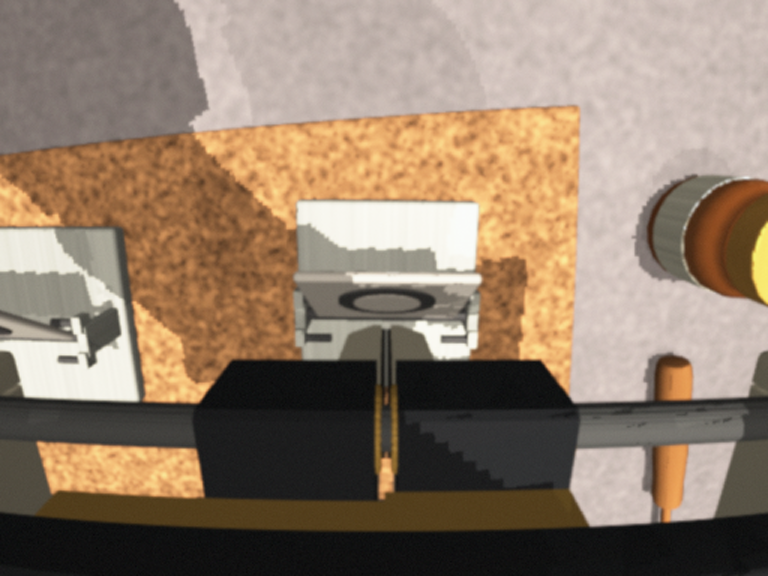

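```bash
python3 -c "
from h import *
print(goal(483.5,-1.5,200,-.13))"
```

```text
(array([-18.2 ,  -5.26, -10.84]), array([ 0.   , -0.   ,  0.007]))
```

Request:
drive_tool([
  [0,2.5,0,0,0,0,0],
  [0,4,0,0,0,0,0],
  [0,4,-5,0,0,0,0],
  [0,4,-10.8,0,0,0,0],
  [0,4,-10.8,0,0,0,0],
  [-6,1,-10.8,0,0,0,0],
  [-11,-2.5,-10.8,0,0,0,0],
  [-16,-5.3,-10.8,0,0,0.007,0],
  [-18.2,-5.3,-10.8,0,0,0.007,0],
  [-18.2,-5.3,-10.8,0,0,0.007,0],
  [-18.2,-5.3,-10.8,0,0,0.007,0],
  [-18.2,-5.3,-10.8,0,0,0.007,0],
])

```text
t: 5.92
tool_pos: [483.5, -0.2, 199.3]
ee_rot: [-0.0, 0.751, 0.66, 0.0]
wrist_force: [-0.4, -0.3, -0.5]
finger_gap: 0.6
```

```bash
python3 wl.py w4;  python3 -c "
from h import *
print(goal(483.5,-1.5,92,-.13))
p,d=optics.snapshot('top');cv2.imwrite('pics/top4.png',cv2.resize(p[125:270,160:360,::-1],None,fx=4,fy=4,interpolation=cv2.INTER_CUBIC))
p,d=optics.snapshot('scene');cv2.imwrite('pics/scene4.png',cv2.resize(p[105:265,210:370,::-1],None,fx=3.7,fy=3.7,interpolation=cv2.INTER_CUBIC))"
```

```text
5.925 [ 4.835e+02 -2.000e-01  1.993e+02] [-2.000e-04  7.509e-01  6.604e-01  0.000e+00] [-0.37 -0.27 -0.55] 0.6469596261030774
(array([-0.12,  0.03, 10.73]), array([-0.   , -0.   ,  0.002]))
```

View pics/w4.png

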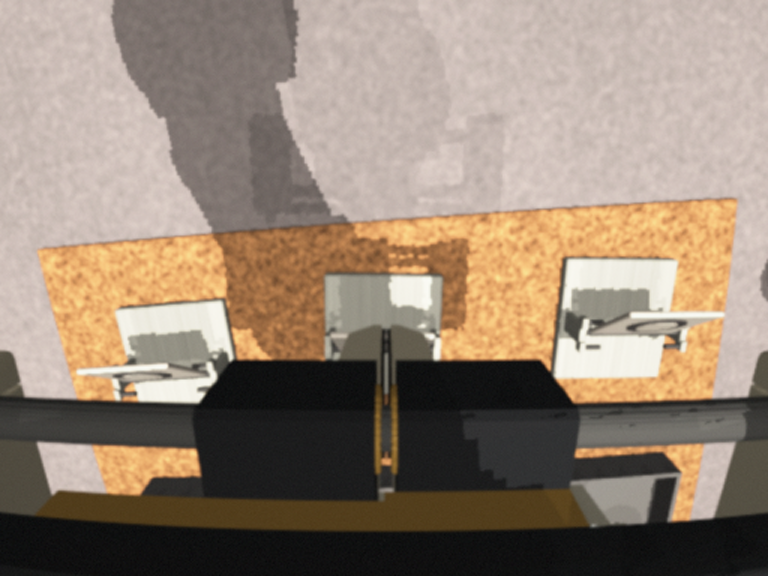

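View pics/top4.png

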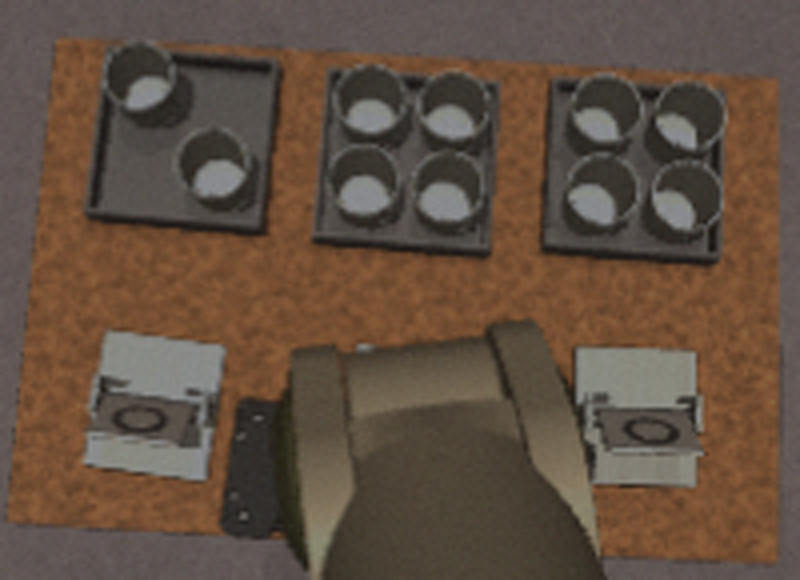

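View pics/scene4.png

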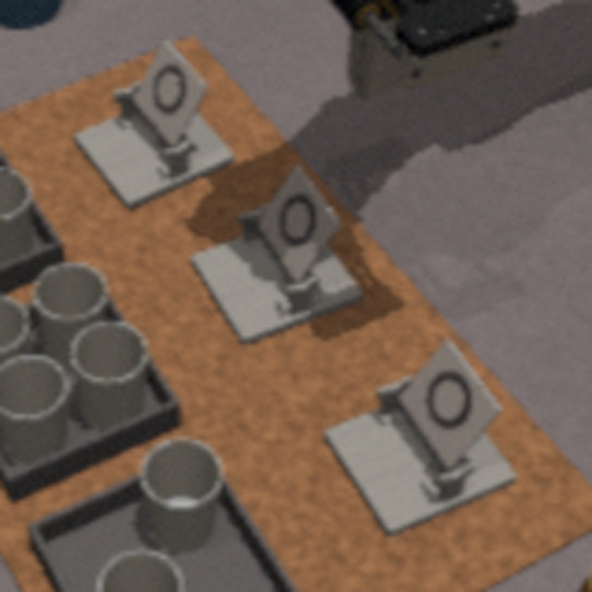

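Run:
```python
from h import *
f=np.load("pics/w4.npz");m=optics.camera_model("wrist")
W=lambda L:(np.array(L)+.5)/1.5-.5
for L in ([(325,275),(443,275)],[(116,308),(222,299)]):
    e=at_z(m,W(L),16,f);v=e[1]-e[0];a=np.arctan2(-v[0],v[1]);print(e.round(1),np.linalg.norm(v),a,e.mean(0)+50*np.array([np.cos(a),np.sin(a),0]))
C=cloud(m,f["d"],f)
for x,y,a in ((546,-175.5,-.02),(554.5,173.6,-.12)):
    P=C.reshape(-1,3)-[x,y,0];P=np.c_[P[:,0]*np.cos(a)+P[:,1]*np.sin(a),-P[:,0]*np.sin(a)+P[:,1]*np.cos(a),P[:,2]]
    k=(abs(P[:,0])<50)&(abs(P[:,1])<30)&(P[:,2]>45)&(P[:,2]<92);Q=P[k]
    fx=np.polyfit(Q[:,2]-38,Q[:,0],1);print(fx.round(3),Q[:,2].max(),Q[:,0].min(),k.sum())
```

```text
[[489.1 -46.4  16. ]
 [500.3  41.3  16. ]] 88.43089994662354 -0.12756694221376358 [544.29336117  -8.93157665  16.        ]
[[ 494.3 -215.6   16. ]
 [ 497.7 -128.4   16. ]] 87.29475394115853 -0.03880056413578349 [ 545.95613296 -173.92304996   16.        ]
[-0.736  7.727] 90.77872692589577 -32.51231905182324 596
[-0.691  5.38 ] 90.56908728337285 -32.4288657322879 789
```

Request:
drive_tool([
  [-0.1,0,5,0,0,0,0],
  [-0.1,0,9,0,0,0,0],
  [-0.1,0,10.7,0,0,0,0],
  [-0.1,0,10.7,0,0,0,0],
  [-0.1,0.9,10.7,0,0,0,0],
  [-0.1,1.8,10.7,0,0,0,0],
  [-0.1,2.6,10.7,0,0,0,0],
  [-0.1,3.3,10.7,0,0,0,0],
  [-0.1,4.0,10.7,0,0,0,0],
  [-0.1,4.7,10.7,0,0,0,0],
  [-0.1,5.2,10.7,0,0,0,0],
  [-0.1,5.6,10.7,0,0,0,0],
  [-0.1,5.9,10.7,0,0,0,0],
  [-0.1,5.9,10.7,0,0,0,0],
  [-0.1,5.9,10.7,0,0,0,0],
])

```text
t: 7.95
tool_pos: [541.3, -10.0, 92.6]
ee_rot: [-0.0, 0.751, 0.66, -0.0]
wrist_force: [-0.4, 0.1, -0.5]
finger_gap: 0.7
```

```bash
python3 wl.py w5;  python3 -c "
from h import *
p,d=optics.snapshot('scene');cv2.imwrite('pics/scene5.png',cv2.resize(p[105:265,210:370,::-1],None,fx=3.7,fy=3.7,interpolation=cv2.INTER_CUBIC))"
```

```text
7.95 [541.3 -10.   92.6] [-0.      0.7514  0.6598 -0.    ] [-0.39  0.11 -0.45] 0.7243255546667904
```

View pics/scene5.png

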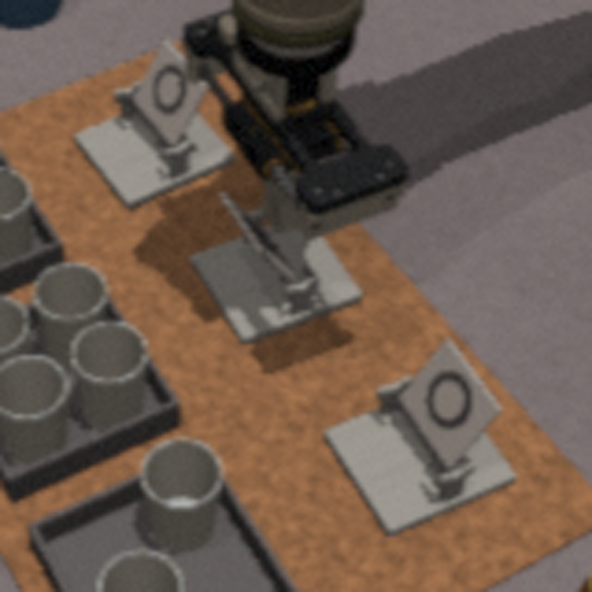

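```bash
python3 -c "
from h import *
print(goal(484,-173.3,200,-.025))"
```

```text
(array([-16.93,  -3.57, -10.74]), array([-0.   ,  0.   , -0.105]))
```

Request:
drive_tool([
  [0,-2.5,0,0,0,0,0],
  [0,-4.5,0,0,0,0,0],
  [0,-4.5,-5,0,0,0,0],
  [0,-4.5,-10.7,0,0,0,0],
  [0,-4.5,-10.7,0,0,0,0],
  [-5.5,-4.2,-10.7,0,0,-0.03,0],
  [-11,-3.9,-10.7,0,0,-0.07,0],
  [-15,-3.6,-10.7,0,0,-0.105,0],
  [-16.9,-3.6,-10.7,0,0,-0.105,0],
  [-16.9,-3.6,-10.7,0,0,-0.105,0],
  [-16.9,-3.6,-10.7,0,0,-0.105,0],
])

```text
t: 9.43
tool_pos: [484.0, -171.3, 199.4]
ee_rot: [-0.0, 0.715, 0.699, 0.0]
wrist_force: [0.8, 1.2, 0.3]
finger_gap: 0.5
```

```bash
python3 wl.py w6;  python3 -c "
from h import *
print(goal(484,-173.3,92,-.025))
f=np.load('pics/w6.npz');p=f['p'][:,:,::-1]
cv2.imwrite('pics/w6z.png',cv2.resize(p[130:250,180:330],None,fx=4,fy=4,interpolation=cv2.INTER_CUBIC))"
```

```text
9.425 [ 484.  -171.3  199.4] [-4.000e-04  7.153e-01  6.988e-01  2.000e-04] [0.8  1.19 0.31] 0.4929740727552044
(array([-2.200e-01, -1.000e-02,  1.075e+01]), array([-0.   , -0.001,  0.002]))
```

View pics/w6z.png

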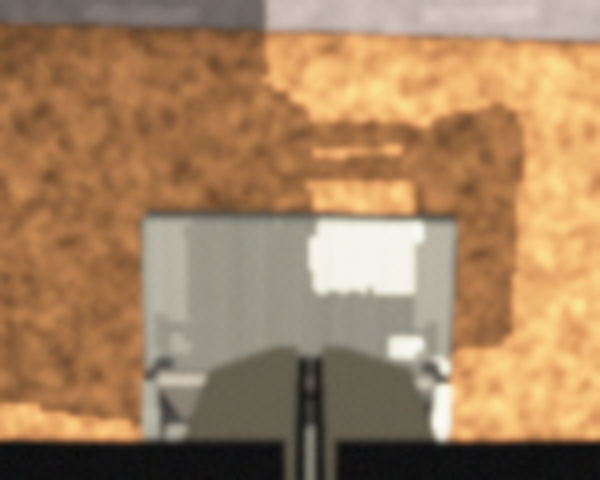

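Run:
```python
from h import *
f=np.load("pics/w6.npz");m=optics.camera_model("wrist")
e=at_z(m,(np.array([(143,212),(457,217)])+.5)/4-.5+[180,130],16,f);v=e[1]-e[0];a=np.arctan2(-v[0],v[1]);print(e.round(1),np.linalg.norm(v),a,e.mean(0)+50*np.array([np.cos(a),np.sin(a),0]))
```

```text
[[ 493.8 -217.8   16. ]
 [ 497.2 -129.6   16. ]] 88.27744012794874 -0.039476141151615 [ 545.4615629  -175.67802392   16.        ]
```

Request:
drive_tool([
  [-0.2,0,5,0,0,0,0],
  [-0.2,0,9,0,0,0,0],
  [-0.2,0,10.7,0,0,0,0],
  [-0.2,0,10.7,0,0,0,0],
  [-0.2,0.9,10.7,0,0,0,0],
  [-0.2,1.8,10.7,0,0,0,0],
  [-0.2,2.6,10.7,0,0,0,0],
  [-0.2,3.3,10.7,0,0,0,0],
  [-0.2,4.0,10.7,0,0,0,0],
  [-0.2,4.7,10.7,0,0,0,0],
  [-0.2,5.2,10.7,0,0,0,0],
  [-0.2,5.6,10.7,0,0,0,0],
  [-0.2,5.9,10.7,0,0,0,0],
  [-0.2,5.9,10.7,0,0,0,0],
  [-0.2,5.9,10.7,0,0,0,0],
])

```text
t: 11.35
tool_pos: [542.6, -176.4, 92.6]
ee_rot: [-0.0, 0.716, 0.698, -0.0]
wrist_force: [-0.3, -0.3, 0.7]
finger_gap: 0.5
```

```bash
python3 wl.py w7;  python3 -c "
from h import *
p,d=optics.snapshot('scene');cv2.imwrite('pics/scene7.png',cv2.resize(p[105:265,210:370,::-1],None,fx=3.7,fy=3.7,interpolation=cv2.INTER_CUBIC))"
```

```text
11.35 [ 542.6 -176.4   92.6] [-1.000e-04  7.158e-01  6.983e-01 -1.000e-04] [-0.3  -0.26  0.69] 0.5078441478483032
```

View pics/scene7.png

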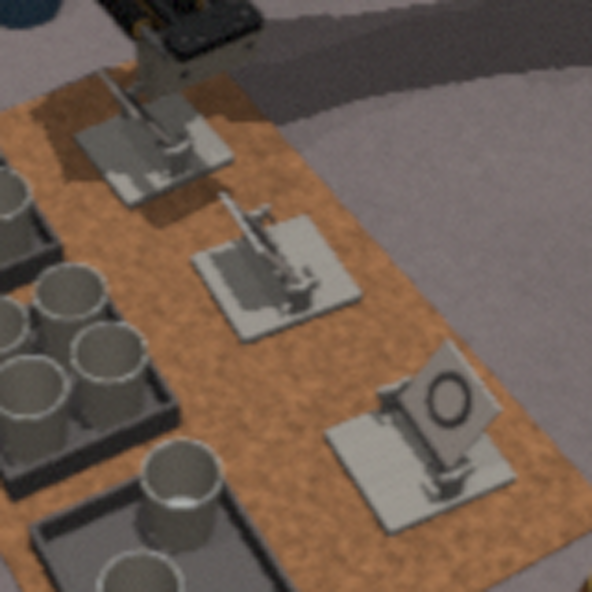

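Request:
drive_tool([
  [0,-2.5,0,0,0,0,0],
  [0,-5,0,0,0,0,0],
  [0,-5,-5,0,0,0,0],
  [0,-5,-10,0,0,0,0],
  [0,-5,-15,0,0,0,0],
  [0,-6,-15,0,0,0,0],
  [-5,-10,-15,0,0,0,0],
  [-9,-13,-15,0,0,0,0],
  [-13,-16,-15,0,0,0,0],
  [-17,-18,-15,0,0,0,0],
  [-21,-18,-15,0,0,0,0],
  [-21,-18,-15,0,0,0,0],
  [-21,-18,-15,0,0,0,0],
  [-21,-18,-15,0,0,0,0],
])

```text
t: 13.2
tool_pos: [357.8, -380.5, 242.2]
ee_rot: [-0.001, 0.715, 0.699, 0.0]
wrist_force: [0.2, -0.7, 0.2]
finger_gap: 0.5
```

Run:
```python
from h import *
for n in ("scene","top"):
    p,d=optics.snapshot(n);q=np.load(f"pics/{n}0.npz")["p"]
    if n=="top": c=lambda a:cv2.resize(a[125:270,160:360,::-1],None,fx=3.9,fy=3.9,interpolation=cv2.INTER_CUBIC)
    else: c=lambda a:cv2.resize(a[105:265,150:370,::-1],None,fx=3.6,fy=3.6,interpolation=cv2.INTER_CUBIC)
    cv2.imwrite(f"pics/{n}8.png",c(p)); cv2.imwrite(f"pics/{n}8diff.png",c(cv2.absdiff(p,q)*3))
```

```text
(no output)
```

View pics/top8.png

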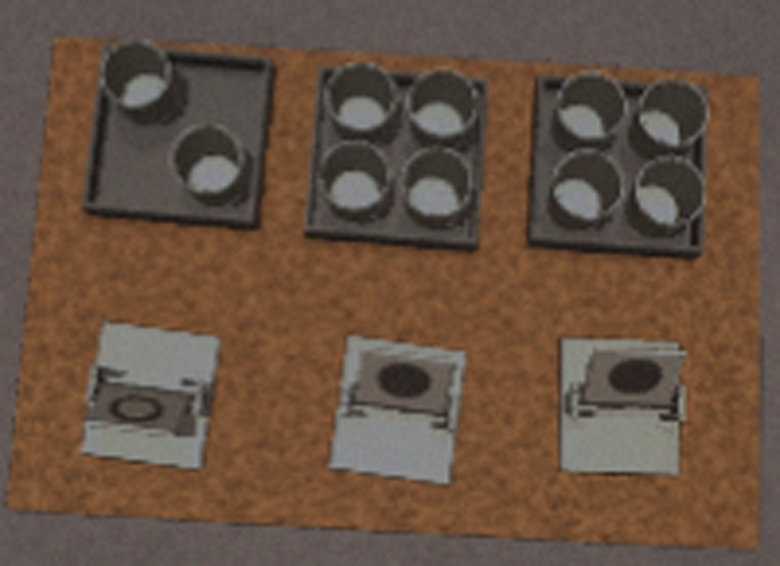

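View pics/scene8.png

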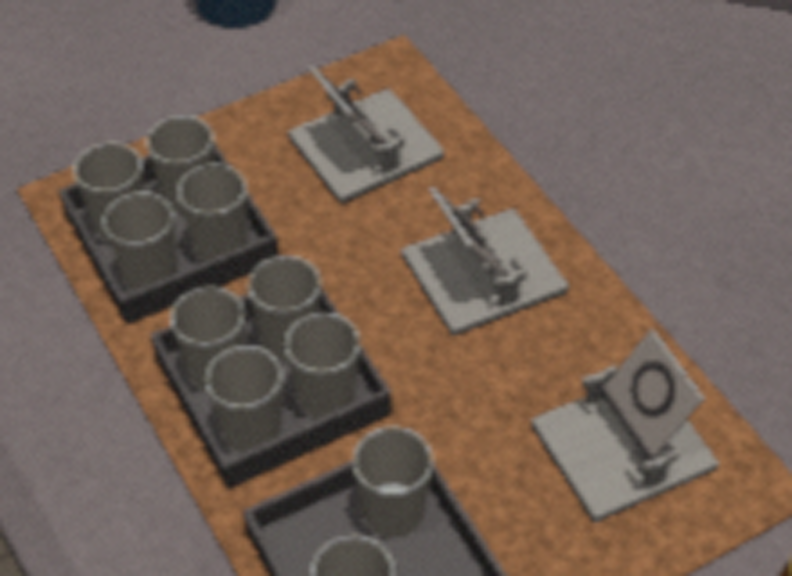

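View pics/top8diff.png

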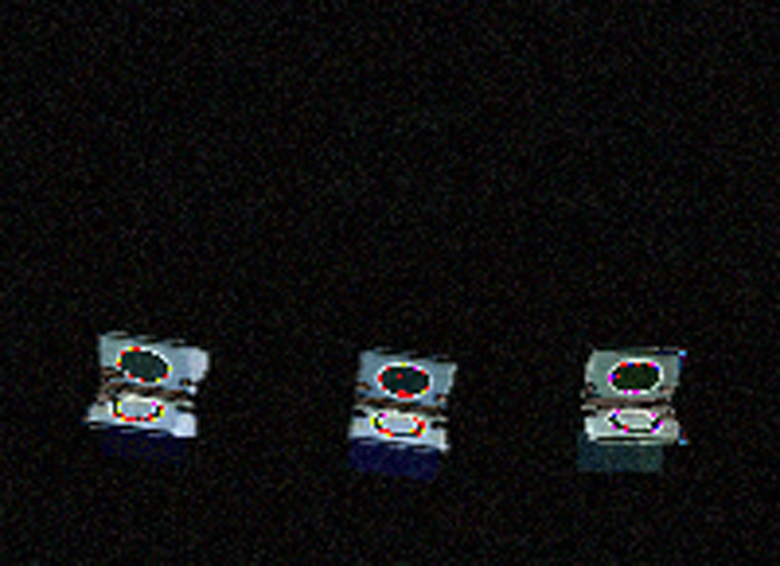

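The last top picture shows the ring on the left tag (pixel 137,407), leaning to the robot, and discs on the middle (405,380) and right (637,376) tags, leaning to the trays. The difference image shows only tags and their shadows changed; stand, tray and mat edges are dark, so nothing shifted.

```bash
python3 -c "
from bench import robot
print(robot.close_job())"
```

```text
the job is handed in; nothing more can be done
None
```

The job is done and handed in at about 13 s. All three tags were wrong at the start, so I pushed each one over with the closed fingertips. The left tag, for the part-filled tray, was pushed from the tray side. The middle and right tags, for the full trays, were pushed from the robot side.

**Last checks:**
- **Tags:** in the final top and scene pictures, the left tag leans towards the robot and shows the ring. The middle and right tags lean towards their trays and show the disc.
- **Nothing shifted:** comparing the top pictures from before and after, cropped to the mat, only the tags and their shadows changed. I did not compare the jar, mug and spoon beside the mat, but the arm did not go near them.
- **Forces:** the wrist force was about 1 N at every reading. Those readings come only at the end of each move.
- **Arm:** it was parked well clear, touching nothing, at hand-in.

**Disagreements:**
- The scene camera put the stands 3 to 6 mm off the top camera's positions. I used the top and wrist cameras, which agreed to about 2 to 3 mm.
- I measured the stands about 184 and 165 mm apart, not exactly the 170 mm stated.

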